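Turn rinsed bottle caps crown-up through the twist chute into the covered tray

TASK

Get the cap turner ready: push the clear tray cover straight down on the tray until it sits flush on the rim and both snap hooks have clicked over it, and push the aluminium hopper fully home on the steel spigot on top of the twisted wire chute, its ramp sloping down towards the tray. Then pick up every rinsed copper bottle cap from the grey mat, open side up as it lies, and drop each into the hopper's mouth, so that the twisted chute turns each one over and they all end up crown up in the covered tray; leave cover and hopper on. Do not knock over or shove aside the bottle, corkscrew, jigger, coasters or opener.

Things in the scene. Friction and masses are not known exactly. Their poses are not given: they have to be found in the camera images.
- turner: Cap turner, fixed: dark wood base (227 x 114 x 6 mm); vertical chute of ten twisted brass wires (half a turn) between two posts, up to a brass flange 203 mm above the table; brass tray in front. Origin on the table on the chute's axis; z up, -x from chute to tray, y across. Chute and tray are slippery: a cap let into the seated hopper runs through by itself in about 1 s.
- spigot_foot (a point): On the chute's axis at the flange's top (flange 46 x 88 mm), 203 mm above the table: foot of the steel spigot; axes as turner. The spigot is a rectangular upright tube, 26 mm (x) by 45 mm (y) outside, 20 x 39 mm inside, 18 mm tall.
- tray_floor (a point): Centre of the tray floor, 6 mm above the table, 112.5 mm towards -x from the chute's axis; axes as turner. Inside it is 90 mm wide (y) and 125 mm long (x) under its open top, and goes on to about x = +100 mm here as a slide under the brass hood at the chute's foot. Walls 4 mm thick, 38 mm high. A pin at the far end spreads the caps.
- tray_rim (a point): Centre of the tray's open top (125 x 90 mm inside), level with the top edge of its walls, 44 mm above the table; axes as turner. The cover's plate comes to rest on this edge.
- left_hook (a joint): Bend (rad) of the steel snap hook at the +y side of the tray, at mid-length: 0 upright, positive outwards, to 0.35. Springy tongue 22 mm wide, up to 66 mm above the table, 52 mm from the tray's middle; its catch reaches in to 43.5 mm, underside 51 mm above the table, steep lead-in above. A cover pushed down bends it about 0.1 (5 to 10 N per hook), then it springs back to 0 over the plate.
- right_hook (a joint): Bend (rad) of the steel snap hook at the -y side of the tray, at mid-length: 0 upright, positive outwards, to 0.35. Springy tongue 22 mm wide, up to 66 mm above the table, 52 mm from the tray's middle; its catch reaches in to 43.5 mm, underside 51 mm above the table, steep lead-in above. A cover pushed down bends it about 0.1 (5 to 10 N per hook), then it springs back to 0 over the plate.
- hopper_grip (a point): Aluminium hopper, 0.18 kg, 71 mm tall, standing on its sleeve. Point between its two upright side walls, 44 mm above its foot, near its centre of mass, 12 mm towards +x from the sleeve's axis. z up, y across the side walls: flat, parallel, 55 mm apart outside (grip across them), from x = -30 to +43 mm here, 17 to 71 mm above the foot. Seated, its axes point as the turner's.
- hopper_foot (a point): Centre of the hopper's lower sleeve opening, at its lower edge; axes as hopper_grip. The rectangular sleeve is 30 mm (x) by 49 mm (y) inside, 17 mm deep, walls 3 mm: 2 mm clearance all round on the spigot. Seated, it stands on the flange and this point lies on spigot_foot.
- hopper_mouth (a point): Where to let go of a cap: in the hopper's open top at rim height, 71 mm above its foot, 23 mm towards +x from the sleeve's axis; axes as hopper_grip. The mouth is open from x = -33 to +28 mm here, 47 mm wide (y); a slippery 51 degree ramp leads down towards -x. Let go flat, open side up, just above the rim, within 8 mm. Nearer the front wall (-x) a cap may jam or enter wrongly.
- cover_knob (a point): Centre of the brass bar knob on the clear tray cover (0.2 kg): 44 mm long (x), 16 mm wide (y, grip across this), 29 mm high. z up, x along the knob and the cover's long side. It is 28.5 mm above the cover's underside; the plate's top is 14.5 mm below this point. The cover fits either way round (half a turn).
- cover_seat (a point): Centre of the cover, on the underside of its brass-edged plate (128 mm in x, 96 mm in y, 6 mm thick); axes as cover_knob. Below the plate a block, 121 x 86 mm, 8 mm deep, goes into the tray's open top with 2 mm to spare all round; on the table the cover rests on it. Snapped home, this point lies on tray_rim.
- cap1: Copper bottle cap, a flat round closure 34 mm in diameter and 8 mm high, 14 g, with a white liner inside. Origin at its centre (half-way up); its z axis points out of the open side with the white liner, so z up = open side up, z down = crown up. May be absent.
- cap2: Copper bottle cap, a flat round closure 34 mm in diameter and 8 mm high, 14 g, with a white liner inside. Origin at its centre (half-way up); its z axis points out of the open side with the white liner, so z up = open side up, z down = crown up. May be absent.
- cap3: Copper bottle cap, a flat round closure 34 mm in diameter and 8 mm high, 14 g, with a white liner inside. Origin at its centre (half-way up); its z axis points out of the open side with the white liner, so z up = open side up, z down = crown up. May be absent.
- cap4: Copper bottle cap, a flat round closure 34 mm in diameter and 8 mm high, 14 g, with a white liner inside. Origin at its centre (half-way up); its z axis points out of the open side with the white liner, so z up = open side up, z down = crown up. May be absent.
- cap5: Copper bottle cap, a flat round closure 34 mm in diameter and 8 mm high, 14 g, with a white liner inside. Origin at its centre (half-way up); its z axis points out of the open side with the white liner, so z up = open side up, z down = crown up. May be absent.
- mat: Thin grey drying mat, 170 x 180 x 2 mm, fixed on the table; origin at the centre of its underside, x along the 170 mm side. The caps start on it, flat.
- bottle: Bystander: empty green glass bottle with a wood-topped stopper, 74 mm in diameter, 300 mm tall; origin at the centre of its underside, z up.
- corkscrew: Bystander: lever-style chrome corkscrew standing upright, 165 mm tall, 90 mm across its levers along y; origin at the centre of its underside, z up.
- jigger: Bystander: steel double-cone jigger, 44 mm in diameter, 85 mm tall; origin at the centre of its underside, z up.
- coasters: Bystander: stack of four round ceramic coasters, 94 mm in diameter, 32 mm high; origin at the centre of its underside.
- opener: Bystander: flat steel bar opener, 138 x 42 x 5 mm, lying on the table; origin at the middle of its underside, x along it.
Not all that is in view belongs to the job. Leave any black look-alike of the cap3 alone. Leave any purple look-alike of the cap5 alone.

How it is judged:
By the outcome, as a careful person would: the job done as asked, in the order asked, and still so for the second after the job is handed in, with the robot touching nothing.
Of cap1, cap2, cap3, cap4, cap5 only 3 to 5 are there at a start; the rules pass over those that are not, and their reading is None.
At some moment in a run one of cover, cap1, cap2, cap3, cap4, cap5 may be knocked a few centimetres aside while the robot is not near it.
It also fails if it takes over 210 s, if anything falls off the work surface, if the arm or the gripper's body presses on something with over 40 N, if the wrist force passes 120 N, or if a joint passes its speed limit or range.

ROBOT

A 6-joint arm with a two-finger parallel gripper is mounted at the origin on the work surface. World frame = base frame: x ahead of the robot, y to its left, z up, the work surface at z = 0. Lengths are in m, angles in rad, forces in N, time in s.
With the tool pointing down it reaches from about 0.225 to 0.875 m from the base axis. Payload 3.4 kg.
Tool frame: the origin (TCP) lies midway between the tips of the shut fingers; the grasp point (between the pads) lies 19 mm behind it; z points along the fingers, y is the line along which they close (so a half turn about z gives the same grasp; the last joint's range is limited). The gripper opens to 85 mm and grips with 20 to 120 N. Pads are 22 mm wide; open, the fingers measure 114 mm over their backs; the gripper's body (76 mm by 85 mm) begins 54 mm behind the grasp point. The pads swing forward as they close: fully open they stand 13 mm farther back than shut.
Start: joints at [1.107, 0.276, 1.505, -0, 1.361, -0.121], TCP at [0.193, 0.542, 0.231] pointing down, gripper open.
Joint ranges: [-2.89, 2.89], [-0.75, 2.08], [0.22, 2.7], [-1.18, 4.32], [0.11, 2.71], [-2.7, 2.7]. Speed limits (rad/s): [2.57, 2.57, 3.14, 3.14, 3.14, 3.14].

INTERFACE

Orientations are given as a unit quaternion [w, x, y, z].
In Python, from rig import * gives the robot as it stands.
- The arm moves only by the tool apply_moves, never from a script. Its argument "steps" is one flat list of numbers, 4 for each row, row after row: the shift along the world's x, y, z in cm, then the turn about the world's z in degrees. A call has 1 to 8 rows; each row is the pose to reach, as a shift and turn from the pose commanded when the call began; what a row does not reach only later rows make up. A row lasts 1/12 s, in which the tool goes at most 41.7 mm and 7.16 degrees, less where a joint would pass 70% of its speed; a pose out of reach is approached as far as the arm can. A call with a gripper value outside its range is refused whole. "jaw" is the closure in counts, from 0 (fully open) to 255 (shut), set as the call begins (left out, the last holds). The fingers move at their own pace and stop on an object; "newtons" is the grip in N (left out, the last holds). Time passes only in rows, so rows that repeat a pose let the fingers close. It gives the time, the measured TCP pose, the force, the opening and the grip force at its end, in the units of the state.
- get_state(): the state, without advancing time (a new reading comes with each control period).
- get_image(name): name is "scene" or "top"; returns the picture (420x560x3 uint8, red, green, blue); there is no depth.
- calibration(name): a dict with "fx", "fy", "cx", "cy" (pixels), "xyz" and "rotation" of the camera in the world. Camera axes: x right, y up, looking along -z (the intrinsics and any distortion apply to the point x, -y, -z); pixel columns grow to the right and rows downward; lengths in m; the calibration is good to about 2 mm. A picture is of the moment at which its call begins. calibration takes no time and is no camera call.
- sign_off(): hands the job in; it is judged then, once.
The state is a dict: "clock": time; "qpos": joint angles; "qd": joint speeds; "effort": joint torques, N m; "position": TCP position; "ee_rot": TCP orientation; "contact_force": force on the tool from outside, world axes, zero at the start; "moment": the same for the moment, N m; "width": finger opening in m; "gripper_force": force on a finger pad.
Only numpy, scipy, OpenCV 4.12 (cv2) and the standard library are available. Lean on these libraries where they do the work, as an engineer would, in place of code of your own. Each camera call takes 0.05 s, during which the arm holds its last target. There are 200 camera calls.

## Working session

There is one attempt and no reset: what is moved stays moved. The work goes in short steps, Python scripts to look and compute and a tool call to move; the robot and the scene stay as the last step left them, time stands still between calls to the robot, and variables do not carry over. Pictures are saved under pics/ and viewed, at most 14 in all, crops included, and the job is handed in when it is done.

Besides the shell and the picture viewer there is one more tool, called after "Request:" as name(argument=value, ...) on one line, values as JSON. apply_moves: Moves the arm, as the interface text tells. Its arguments: {"type":"object","properties":{"steps":{"type":"array","items":{"type":"number"}},"jaw":{"type":"number"},"newtons":{"type":"number"}},"required":["steps"]}

```bash
mkdir -p pics; ls
python3 - <<'E'
from rig import *
import cv2
for n in("scene","top"):
    c=calibration(n);print(n,c)
    im=get_image(n);cv2.imwrite(f"pics/{n}0.png",im[:,:,::-1])
print(get_state())
E
```

```text
pics
scene {'fx': 381.3651846909468, 'fy': 381.3651846909468, 'cx': 278.04402228920856, 'cy': 210.77642856736986, 'xyz': array([ 0.80258088, -0.44555601,  0.92360994]), 'rotation': array([0.92717174, 0.25835669, 0.07187428, 0.26160748])}
top {'fx': 394.6882201234322, 'fy': 394.6882201234322, 'cx': 281.74050675999916, 'cy': 208.53725620874343, 'xyz': array([ 0.39453514, -0.02429674,  1.06151122]), 'rotation': array([-0.70005142, -0.06613462,  0.06648978,  0.70790772])}
{'clock': 0.1, 'qpos': array([ 1.10698167e+00,  2.76499628e-01,  1.50602109e+00,  2.02349509e-05,
        1.36068365e+00, -1.20972898e-01]), 'qd': array([ 0.00057617, -0.002008  , -0.00441151,  0.0018516 , -0.00059094,
        0.00142557]), 'effort': array([-2.84446269e-04, -4.17701840e+01, -2.46404672e+01, -3.20639010e-04,
        5.90808224e-03, -9.75999399e-06]), 'position': array([0.19306479, 0.54111579, 0.23053872]), 'ee_rot': array([-2.41758571e-04,  1.70584607e-01,  9.85342703e-01, -7.68804609e-04]), 'contact_force': array([0.51184029, 0.27033085, 0.62376796]), 'moment': array([ 0.02599799, -0.01775857, -0.04654153]), 'gripper_force': 0.0, 'width': 0.08556219774502025}
```

View pics/scene0.png

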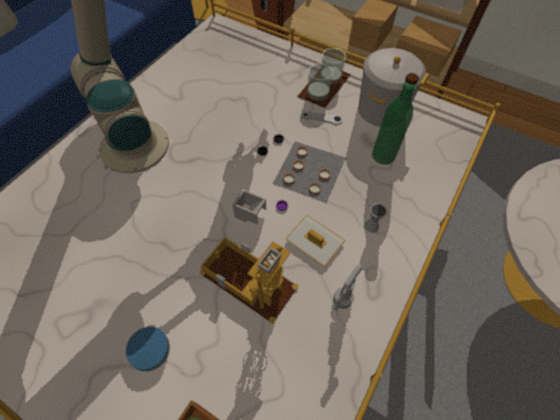

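View pics/top0.png

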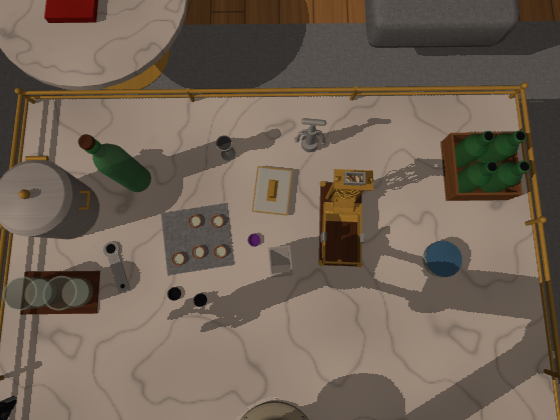

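The top view shows the mat at (198,238) with five caps: (195,221), (218,221), (221,251), (200,253) and (179,258). The cover is at (273,190), the hopper at (280,259) and the turner at (342,220), with its tray toward (341,240). Possible mix-ups are the black caps at (175,293) and (200,299) and the purple one at (255,240). I'll leave those alone and check the copper ones in a close crop.

```bash
cat > h.py <<'E'
from rig import *
import numpy as np, cv2
from scipy.spatial.transform import Rotation as R
def cam(n):
    c=calibration(n);q=c["rotation"];return c,R.from_quat([q[1],q[2],q[3],q[0]])
def ray(n,u,v):
    c,r=cam(n);d=r.apply([(u-c["cx"])/c["fx"],-(v-c["cy"])/c["fy"],-1]);return c["xyz"],d
def plane(n,u,v,z):
    o,d=ray(n,u,v);return o+d*(z-o[2])/d[2]
def proj(n,p):
    c,r=cam(n);x=r.inv().apply(np.array(p)-c["xyz"]);return np.array([c["cx"]-c["fx"]*x[0]/x[2],c["cy"]+c["fy"]*x[1]/x[2]])
def tri(a,b):
    o1,d1=ray("top",*a);o2,d2=ray("scene",*b)
    t=np.linalg.lstsq(np.c_[d1,-d2],o2-o1,rcond=None)[0]
    p,q=o1+d1*t[0],o2+d2*t[1];return (p+q)/2,np.linalg.norm(p-q)
def crop(n,x,y,w,h,k,f,im=None):
    im=get_image(n) if im is None else im
    cv2.imwrite(f"pics/{f}.png",cv2.resize(im[y:y+h,x:x+w,::-1],None,fx=k,fy=k,interpolation=cv2.INTER_CUBIC))
E
python3 - <<'E'
from h import *
crop("top",150,130,240,180,3.333,"topc")
crop("scene",200,130,160,120,5,"scec")
crop("scene",190,180,160,140,4.2,"scet")
E
```

```text
(no output)
```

View pics/topc.png

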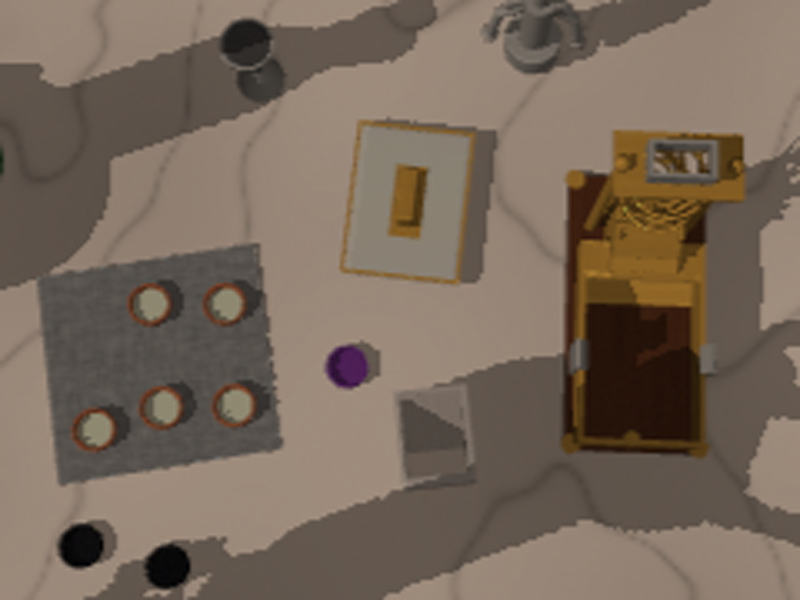

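View pics/scet.png

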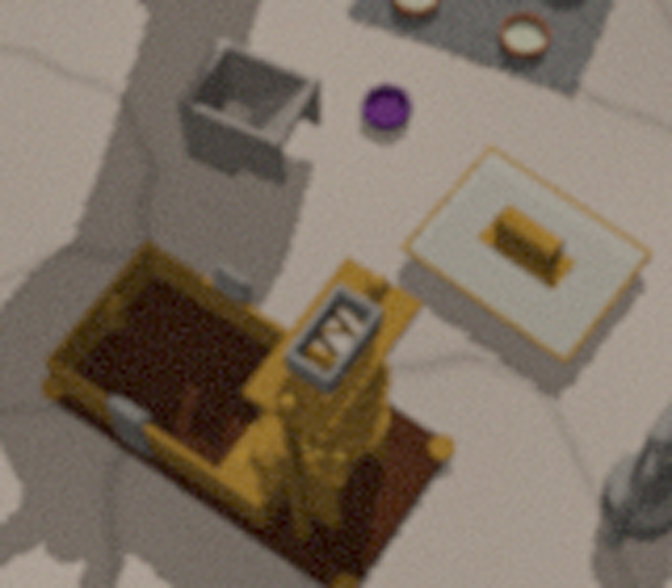

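The crop confirms five copper caps, each with the white liner up, at (151,303), (227,303), (237,405), (163,407) and (96,429) in the crop. The purple cap at (348,366) and the black ones at (82,545) and (167,566) are look-alikes. The tray points toward world -x. Next I'll look closer at the hopper to see which way its ramp faces.

Run:
```python
from h import *
a=get_image("top")[238:288,258:308];b=get_image("scene")[180:230,225:275]
im=np.hstack([cv2.resize(i,(400,400),interpolation=cv2.INTER_CUBIC) for i in(a,b)])
im=np.clip(im*1.4,0,255).astype(np.uint8)
cv2.imwrite("pics/hop.png",im[:,:,::-1])
# reference pixels from crops
T=lambda x,y:(150+x/3.3333-.35,130+y/3.3333-.35)
S=lambda x,y:(190+x/4.2-.38,180+y/4.2-.38)
for nm,a,b in [("spigot c",(684,160),(335,338)),("knob",(407,200),(525,240)),("tray far +y corner",(571,437),(150,247)),("tray far -y",(701,440),(55,370))]:
    print(nm,tri(T(*a),S(*b)))
for p in [(151,303),(227,303),(237,405),(163,407),(96,429)]: print(plane("top",*T(*p),.010).round(4))
for p in [(360,122),(475,129),(458,282),(342,270)]: print("cov",plane("top",*T(*p),.014).round(4))
for p in [(572,275),(706,275),(706,440),(571,437)]: print("tray",plane("top",*T(*p),.044).round(4))
for p in [(648,140),(717,143),(717,181),(648,179)]: print("spig",plane("top",*T(*p),.221).round(4))
```

```text
spigot c (array([ 0.62472933, -0.18811225,  0.21267514]), np.float64(0.002201468020752861))
knob (array([0.64450828, 0.00074058, 0.0228799 ]), np.float64(0.0007436806884364055))
tray far +y corner (array([ 0.45012139, -0.12764149,  0.0294473 ]), np.float64(0.0041237470634906456))
tray far -y (array([ 0.44842629, -0.22661957,  0.03095542]), np.float64(0.0010749036108279766))
[0.564  0.2084 0.01  ]
[0.5634 0.147  0.01  ]
[0.4809 0.1374 0.01  ]
[0.48   0.1964 0.01  ]
[0.4632 0.2491 0.01  ]
cov [0.7131 0.0392 0.014 ]
cov [ 0.706  -0.0559  0.014 ]
cov [ 0.5778 -0.0401  0.014 ]
cov [0.5887 0.0537 0.014 ]
tray [ 0.5771 -0.1293  0.044 ]
tray [ 0.576  -0.2346  0.044 ]
tray [ 0.4473 -0.2283  0.044 ]
tray [ 0.4508 -0.1247  0.044 ]
spig [ 0.6356 -0.164   0.221 ]
spig [ 0.633  -0.2096  0.221 ]
spig [ 0.6071 -0.2083  0.221 ]
spig [ 0.609 -0.163  0.221]
```

View pics/hop.png

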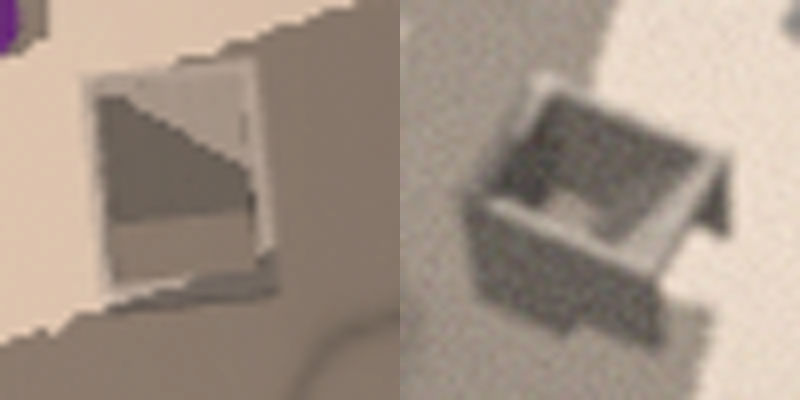

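The hopper overhangs toward world +x, and its ramp slopes down toward -x. That already matches the turner's direction to within a few degrees. Now for finer measurements with masks.

```bash
cat >> h.py <<'E'
def avg(n,k=3): return np.mean([get_image(n).astype(float) for _ in range(k)],0).astype(np.uint8)
def rectfit(n,im,box,cond,z,close=1):
    x,y,w,h=box;K=6
    s=cv2.resize(im[y:y+h,x:x+w],None,fx=K,fy=K,interpolation=cv2.INTER_CUBIC)
    hsv=cv2.cvtColor(s,cv2.COLOR_RGB2HSV).astype(int);m=cond(hsv,s.astype(int)).astype(np.uint8)
    m=cv2.morphologyEx(m,cv2.MORPH_OPEN,np.ones((5,5)))
    cs=cv2.findContours(m,cv2.RETR_EXTERNAL,cv2.CHAIN_APPROX_NONE)[0];c=max(cs,key=cv2.contourArea)
    P=np.array([plane(n,x+(a+.5)/K-.5,y+(b+.5)/K-.5,z)[:2] for a,b in c[:,0]],np.float32)
    (cx,cy),(w,h),a=cv2.minAreaRect((P*1000).astype(np.float32));return (round(cx,1),round(cy,1)),(round(w,1),round(h,1)),round(a,1)
def caps(n="top",im=None,z=.010):
    im=avg(n) if im is None else im
    hsv=cv2.cvtColor(im,cv2.COLOR_RGB2HSV).astype(int)
    m=((hsv[...,1]>110)&((hsv[...,0]<12)|(hsv[...,0]>172))&(hsv[...,2]>60)).astype(np.uint8)
    return m
E
python3 - <<'E'
from h import *
t=avg("top");s=avg("scene");np.save("t.npy",t);np.save("s.npy",s)
T=lambda x,y:(150+x/3.3333-.35,130+y/3.3333-.35)
hs=cv2.cvtColor(t,cv2.COLOR_RGB2HSV)
for nm,p in dict(spig=(684,144),flange=(630,185),coverplate=(380,200),knobtop=(412,190),coveredge=(352,195),table=(300,200),capred=(151,284),liner=(151,303),mat=(190,350),hop=(435,391),hopR=(466,430)).items():
    u,v=T(*p);print(nm,hs[round(v),round(u)])
print("spig",rectfit("top",t,(338,165,36,28),lambda h,r:(h[...,1]<70)&(h[...,2]>60),.221))
print("cover",rectfit("top",t,(245,160,55,60),lambda h,r:(h[...,1]<40)&(h[...,2]>130),.014))
print("coverE",rectfit("top",t,(245,160,55,60),lambda h,r:(h[...,1]>110),.014))
print("hop",rectfit("top",t,(262,240,35,42),lambda h,r:(h[...,1]<32),.071))
E
```

```text
spig [15 34 75]
flange [ 18 188 133]
coverplate [ 18  43 138]
knobtop [ 18 188 125]
coveredge [ 17 127 139]
table [ 13  54 152]
capred [  9 172 105]
liner [ 24  52 141]
mat [15 29 87]
hop [ 14  44 123]
hopR [ 13  47 104]
spig ((621.2, -186.0), (46.0, 28.8), 88.6)
cover ((679.4, 0.3), (69.3, 50.2), 82.8)
coverE ((645.7, 0.2), (26.1, 60.4), 83.1)Traceback (most recent call last):
  File "<stdin>", line 10, in <module>
  File "h.py", line 25, in rectfit
    cs=cv2.findContours(m,cv2.RETR_EXTERNAL,cv2.CHAIN_APPROX_NONE)[0];c=max(cs,key=cv2.contourArea)
                                                                        ~~~^^^^^^^^^^^^^^^^^^^^^^^^
ValueError: max() iterable argument is empty
```

```bash
cat >> h.py <<'E'
def edge(im,axis,fixed,lo,hi,sat=False):
    """sub-pixel strongest gradient between lo..hi along columns(axis=0 -> per row in fixed) """
    g=cv2.cvtColor(im,cv2.COLOR_RGB2HSV)[...,1] if sat else cv2.cvtColor(im,cv2.COLOR_RGB2GRAY)
    g=cv2.GaussianBlur(g.astype(float),(0,0),.7);out=[]
    for f in fixed:
        l=g[f,lo:hi] if axis==0 else g[lo:hi,f]
        d=np.abs(np.diff(l));i=int(d.argmax());w=d[max(0,i-1):i+2]
        x=lo+.5+(np.arange(max(0,i-1),max(0,i-1)+len(w))*w).sum()/w.sum()
        out.append((x,f) if axis==0 else (f,x))
    return np.array(out,np.float32)
def line(n,pts,z):
    P=np.array([plane(n,*p,z)[:2] for p in pts],np.float32)
    vx,vy,x,y=cv2.fitLine(P,cv2.DIST_HUBER,0,.002,.01).ravel()
    if abs(vx)>abs(vy): a=np.degrees(np.arctan(vy/vx))
    else: a=np.degrees(np.arctan(-vx/vy))
    return (round(float(x)*1000,1),round(float(y)*1000,1)),round(float(a),2)
E
python3 - <<'E'
from h import *
t=np.load("t.npy")
print("base L",line("top",edge(t,0,range(190,226),315,324,1),.006))
print("tray far",line("top",edge(t,1,range(325,358),258,270,1),.044))
print("tray R outer",line("top",edge(t,0,range(215,260),358,366,1),.044))
print("flange top",line("top",edge(t,1,range(336,372),165,173,1),.203))
print("flange L",line("top",edge(t,0,range(172,186),330,337,1),.203))
print("flange R",line("top",edge(t,0,range(172,186),369,377,1),.203))
H=lambda x,y:plane("top",258+x/8-.44,238+y/8-.44,.071)[:2]*1000
for p in[(85,75),(255,65),(275,258),(108,290)]:print("hop",H(*p).round(1))
# cap centroids: copper ring fill
hsv=cv2.cvtColor(t,cv2.COLOR_RGB2HSV).astype(int)
m=((hsv[...,1]>100)&(hsv[...,0]<14)).astype(np.uint8);m[:205]=0;m[275:]=0;m[:,:160]=0;m[:,236:]=0
for c in cv2.findContours(m,cv2.RETR_EXTERNAL,cv2.CHAIN_APPROX_NONE)[0]:
    if cv2.contourArea(c)>30:
        (u,v),r=cv2.minEnclosingCircle(c);print("cap",round(u,1),round(v,1),round(r,1),plane("top",u,v,.010)[:2].round(4)*1000)
# camera bias check: where does TCP project
st=get_state();print(proj("top",st["position"]),proj("scene",st["position"]))
E
```

```text
base L ((605.3, -130.5), -3.36)
tray far ((439.1, -172.5), -3.12)
tray R outer ((526.9, -231.9), -3.08)
flange top ((643.1, -183.0), -3.8)
flange L ((625.1, -142.0), -9.16)
flange R ((622.5, -230.5), -1.67)
hop [485.2   9.2]
hop [487.7 -44.1]
hop [427.8 -49.4]
hop [418.6   2.4]
cap 177.7 258.3 6.9 [463.2 251.2]
cap 198.0 251.8 6.6 [480.  197.8]
cap 219.8 251.2 6.6 [480.9 139.8]
cap 217.0 220.6 6.5 [563.3 149.1]
cap 194.4 220.8 6.7 [563.3 209.8]
[ -4.28097781 390.8429448 ] [276.32231269   7.46750163]
```

Run:
```python
from h import *
t=np.load("t.npy");s=np.load("s.npy")
T=lambda x,y:(150+x/3.3333-.35,130+y/3.3333-.35)
S=lambda x,y:(190+x/4.2-.38,180+y/4.2-.38)
def blob(im,box):
    x,y,w,h=box;hs=cv2.cvtColor(im,cv2.COLOR_RGB2HSV)[y:y+h,x:x+w].astype(int)
    m=((hs[...,1]<75)&(hs[...,2]>60)).astype(np.uint8);
    n,l,st,c=cv2.connectedComponentsWithStats(m);i=1+st[1:,4].argmax();return c[i]+[x,y],st[i]
for n,im,bs in(("top",t,[(319,228,9,18),(359,228,7,18)]),("scene",s,[(238,240,15,16),(213,272,15,18)])):
    for b in bs:print(n,blob(im,b))
for a,b in[((578,355),(232,280)),((708,358),(128,422))]:print(tri(T(*a),S(*b)),plane("top",*T(*a),.058),plane("scene",*S(*b),.058))
C=np.array([.621,-.1865]);th=np.radians(-3.2);M=np.array([[np.cos(th),-np.sin(th)],[np.sin(th),np.cos(th)]])
def W(x,y,z):return [*(C+M@[x,y]),z]
for n,im in(("top",t),("scene",s)):
    o=im.copy();o=cv2.resize(o,None,fx=4,fy=4,interpolation=cv2.INTER_CUBIC)
    def poly(L):
        P=np.array([(proj(n,W(*p))+.5)*4 for p in L]);cv2.polylines(o,[P.astype(int)],True,(0,255,0),1)
    poly([(a*22.5e-3*0+a*.013,b*.0225,.221) for a,b in((1,1),(1,-1),(-1,-1),(-1,1))])
    poly([(a*.023,b*.044,.203) for a,b in((1,1),(1,-1),(-1,-1),(-1,1))])
    poly([(-.1125+a*.0625,b*.045,.044) for a,b in((1,1),(1,-1),(-1,-1),(-1,1))])
    poly([(-.1125-.0665+a*0,b*.049,.044) for a,b in((0,1),(0,-1))])
    for b in(1,-1):poly([(-.1125-.011,b*.052,.066),(-.1125+.011,b*.052,.066)])
    x,y=((310,155) if n=="top" else (195,235));cv2.imwrite(f"pics/ov_{n}.png",o[4*y:4*y+480,4*x:4*x+400,::-1])
a=cv2.imread("pics/ov_top.png");b=cv2.imread("pics/ov_scene.png");cv2.imwrite("pics/ov.png",np.hstack([a,b]))
```

```text
top (array([323.02222222, 236.37777778]), array([ 2,  4,  5, 10, 45], dtype=int32))
top (array([362.95454545, 236.68181818]), array([ 1,  0,  6, 18, 88], dtype=int32))
scene (array([246.07843137, 244.95424837]), array([  0,   0,  15,  14, 153], dtype=int32))
scene (array([220.44047619, 279.60714286]), array([ 3,  2, 10, 14, 84], dtype=int32))
(array([ 0.51305585, -0.13061756,  0.05452032]), np.float64(0.0009420106043575634)) [ 0.51230717 -0.13057472  0.058     ] [ 0.51455163 -0.13155167  0.058     ]
(array([ 0.51010721, -0.23305307,  0.04478777]), np.float64(0.0008196629806508012)) [ 0.50888764 -0.23004934  0.058     ] [ 0.51421094 -0.23652659  0.058     ]
```

View pics/ov.png

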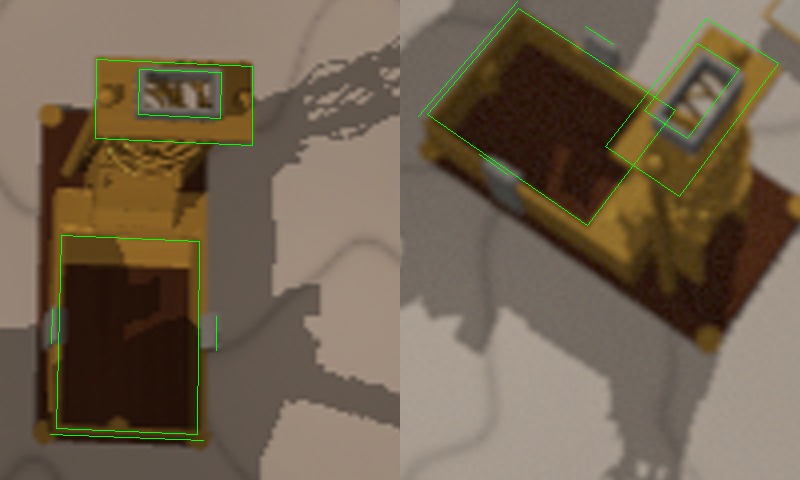

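The overlay of the turner model (axis at (621,-186.5) mm, yaw -3.2°) fits the top view. The scene view is offset by about 2 px, so I'll align in the top view. Moving to the cover now.

Request:
apply_moves(steps=[45.3,-54.1,-3,12.7,45.3,-54.1,-3,12.7,45.3,-54.1,-3,12.7,45.3,-54.1,-3,12.7,45.3,-54.1,-3,12.7,45.3,-54.1,-3,12.7,45.3,-54.1,-3,12.7,45.3,-54.1,-3,12.7], jaw=100, newtons=60)

```text
clock: 1.32
position: [0.4066, 0.2864, 0.2175]
ee_rot: [0.0, 0.06, 0.998, 0.0]
contact_force: [0.5, -0.4, 0.2]
width: 0.0521
gripper_force: 0.0
```

Request:
apply_moves(steps=[23.9,-28.6,-11,0,23.9,-28.6,-11,0,23.9,-28.6,-11,0,23.9,-28.6,-11,0,23.9,-28.6,-11,0,23.9,-28.6,-11,0,23.9,-28.6,-11,0,23.9,-28.6,-11,0])

```text
clock: 1.98
position: [0.6118, 0.0409, 0.1224]
ee_rot: [0.0, 0.061, 0.998, 0.0]
contact_force: [-0.1, 0.9, -0.3]
width: 0.0517
gripper_force: 0.0
```

Request:
apply_moves(steps=[0,0,0,0,0,0,0,0])

```text
clock: 2.15
position: [0.6114, 0.0407, 0.1215]
ee_rot: [-0.001, 0.062, 0.998, 0.0]
contact_force: [-0.6, 1.1, 0.4]
width: 0.0517
gripper_force: 0.0
```

Request:
apply_moves(steps=[3.4,-4.1,-3,0,3.4,-4.1,-3,0,3.4,-4.1,-6,0,3.4,-4.1,-9,0,3.4,-4.1,-10.2,0,3.4,-4.1,-10.4,0,3.4,-4.1,-10.4,0])

```text
clock: 2.73
position: [0.644, 0.0025, 0.0187]
ee_rot: [-0.001, 0.06, 0.998, 0.0]
contact_force: [-0.1, -0.0, -0.4]
width: 0.052
gripper_force: 0.0
```

Run:
```python
from h import *
s=get_state();print(s["position"],s["contact_force"])
a=get_image("scene")[190:290,260:390];cv2.imwrite("pics/g1.png",cv2.resize(a[:,:,::-1],(780,600),interpolation=cv2.INTER_CUBIC))
```

```text
[0.6440445  0.00248078 0.01866646] [-0.06598167 -0.01361788 -0.36200889]
```

View pics/g1.png

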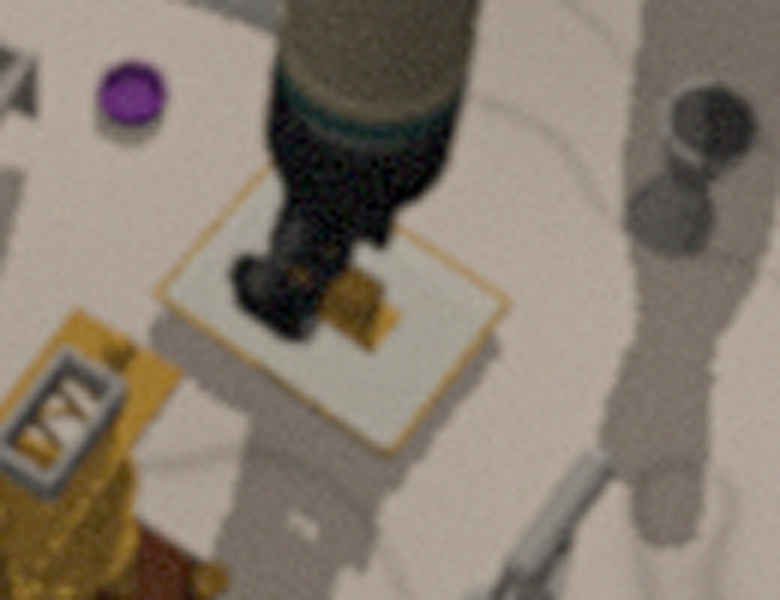

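The gripper straddles the knob. The finger looks slightly toward the -x end, so I'll compare projections before closing.

Run:
```python
from h import *
S=lambda x,y:(260+x/6-.42,190+y/6-.42)
p=lambda q:((proj("scene",q)-[260,190]+.42)*6).round()
th=np.radians(-6.9);yv=np.array([-np.sin(th),np.cos(th),0]);xv=np.array([np.cos(th),np.sin(th),0])
t=np.array([.644,.0025,.024])
print("near finger tip inner/outer",p(t-yv*.026),p(t-yv*.036), "edges",p(t-yv*.03-xv*.011),p(t-yv*.03+xv*.011))
c=np.array([.6455,0,.014])
print("cover corners",[p(c+a*xv*.064+b*yv*.048) for a in(1,-1) for b in(1,-1)])
for q in[(505,300),(395,450),(160,292)]:print(plane("scene",*S(*q),.014))
print("knob +x end top mid", p(c+xv*.022+[0,0,.029]),p(c-xv*.022+[0,0,.029]))
```

```text
near finger tip inner/outer [296. 320.] [282. 336.] edges [270. 312.] [311. 341.]
cover corners [array([509., 299.]), array([385., 457.]), array([277., 145.]), array([149., 290.])]
[0.71343597 0.0386344  0.014     ]
[ 0.70530633 -0.05049628  0.014     ]
[ 0.58077022 -0.03811899  0.014     ]
knob +x end top mid [376. 293.] [293. 237.]
```

Request:
apply_moves(steps=[0,-0.1,0,0,0,-0.1,0,0,0,-0.1,0,0,0,-0.1,0,0,0,-0.1,0,0,0,-0.1,0,0], jaw=255, newtons=80)

```text
clock: 3.28
position: [0.6458, 0.0008, 0.0208]
ee_rot: [0.002, 0.061, 0.998, 0.0]
contact_force: [-0.9, 1.8, 6.2]
width: 0.0142
gripper_force: 80.2
```

Request:
apply_moves(steps=[0,0,3,0,0,0,7,0,0,0,11,0,0,0,11,3.7,0,0,11,3.7])

```text
clock: 3.7
position: [0.6465, 0.0005, 0.1323]
ee_rot: [0.003, 0.028, 1.0, -0.0]
contact_force: [-0.8, 0.5, -3.5]
width: 0.0147
gripper_force: 79.1
```

Request:
apply_moves(steps=[-4.1,0,0,0,-8.2,0,0,0,-12.3,0,0,0,-14.2,-3,0,0,-14.2,-7,0,0,-14.2,-11,0,0,-14.2,-15,0,0,-14.2,-18,0,0])

```text
clock: 4.37
position: [0.5011, -0.1815, 0.1275]
ee_rot: [-0.001, 0.029, 1.0, 0.0]
contact_force: [0.1, 0.7, -2.1]
width: 0.0141
gripper_force: 79.1
```

Request:
apply_moves(steps=[0,0,-2,0,0,0,-2,0,0,0,-2,0])

```text
clock: 4.62
position: [0.5001, -0.1783, 0.1066]
ee_rot: [-0.003, 0.029, 1.0, 0.002]
contact_force: [-0.6, 0.8, -1.9]
width: 0.0144
gripper_force: 79.2
```

Run:
```python
from h import *
s=get_state();print(s["position"],s["contact_force"],s["ee_rot"])
a=avg("top")[200:280,290:390];b=avg("scene")[210:290,190:290]
cv2.imwrite("pics/g2.png",np.hstack([cv2.resize(i[:,:,::-1],(400,320),interpolation=cv2.INTER_CUBIC) for i in(a,b)]))
```

```text
[ 0.50009649 -0.17825933  0.10660974] [-0.59275409  0.78511297 -1.89385989] [-0.00316954  0.02931798  0.99956352  0.00178132]
```

View pics/g2.png

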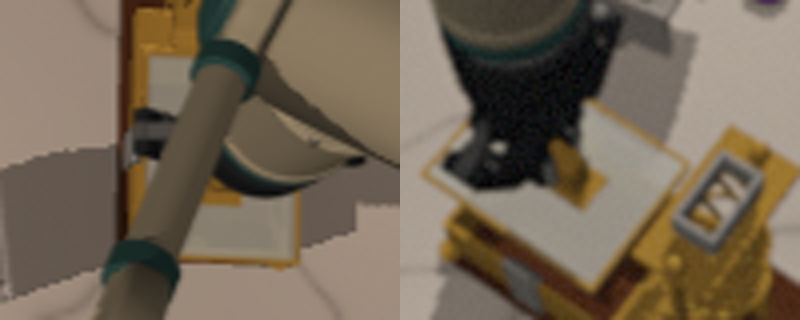

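Run:
```python
from h import *
P=lambda x,y,z=.1:plane("top",290+x/4-.38,200+y/4-.38,z)[:2]*1000
Q=lambda x,y,z=.1:plane("scene",190+(x-400)/4-.38,210+y/4-.38,z)[:2]*1000
a,b=P(150,55),P(298,264);print("top",a,b,(a+b)/2,np.hypot(*(a-b)),np.hypot(128,96))
r,bt,l=Q(687,180),Q(605,287),Q(425,175)
print("scene",r,bt,l,(r+l)/2,np.hypot(*(r-l)),bt-r,bt-l)
t=avg("top")
print("R edge",line("top",edge(t,0,range(252,262),360,368,1),.1),"far",line("top",edge(t,1,range(338,362),262,270,1),.1))
```

```text
top [ 563.86242527 -137.92490354] [ 434.85526262 -223.02835123] [ 499.35884394 -180.47662739] 154.54916636169233 160.0
scene [ 573.89784398 -144.44643219] [ 570.1535488  -224.50474154] [ 440.29146823 -222.64253355] [ 507.09465611 -183.54448287] 154.80727988877868 [ -3.74429517 -80.05830935] [129.86208057  -1.86220799]
R edge ((456.8, -222.2), -2.39) far ((437.3, -192.2), 2.88)
```

Request:
apply_moves(steps=[0.9,0,0,0,0.9,0,-1,0,0.9,0,-2,0,0.9,0,-2.6,0,0.9,0,-2.6,0,0.9,0,-2.6,0])

```text
clock: 5.57
position: [0.5109, -0.1789, 0.0818]
ee_rot: [-0.001, 0.028, 1.0, 0.001]
contact_force: [-0.3, -0.1, -2.0]
width: 0.0145
gripper_force: 79.1
```

Run:
```python
from h import *
s=get_state();print(s["position"],s["contact_force"],s["ee_rot"],s["moment"])
a=avg("top")[205:275,305:375];b=avg("scene")[220:290,195:265]
cv2.imwrite("pics/g3.png",np.clip(1.3*np.hstack([cv2.resize(i[:,:,::-1],(400,400),interpolation=cv2.INTER_CUBIC) for i in(a,b)]),0,255))
```

```text
[ 0.51086619 -0.17893911  0.08181108] [-0.29682264 -0.07513044 -1.97720865] [-1.14456951e-03  2.83180915e-02  9.99598140e-01  5.77241568e-04] [-0.02084331 -0.04977404 -0.01450569][ WARN:0@5.031] global loadsave.cpp:1063 imwrite_ Unsupported depth image for selected encoder is fallbacked to CV_8U.
```

View pics/g3.png

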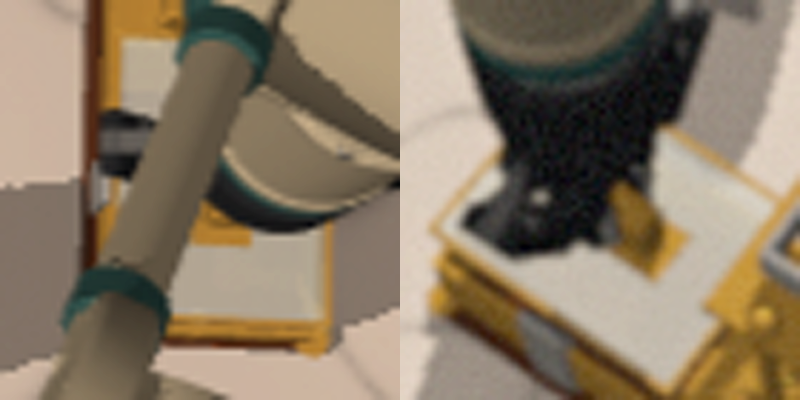

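Run:
```python
from h import *
t=avg("top");hs=cv2.cvtColor(t,cv2.COLOR_RGB2HSV)
for c in(348,352,356):print(c,[tuple(hs[v,c,1:]) for v in range(256,270)])
for r in(250,254):print(r,[(u,*hs[r,u,1:]) for u in range(355,368)])
print(plane("top",350,261,.075)[:2],plane("top",350,262,.075)[:2])
for u in(361,362,363):print(u,plane("top",u,252,.075)[:2])
t0=np.load("t.npy");h0=cv2.cvtColor(t0,cv2.COLOR_RGB2HSV)
for c in(348,352):print("t0",c,[tuple(h0[v,c,1:]) for v in range(256,270)])
for r in(250,):print("t0",r,[(u,*h0[r,u,1:]) for u in range(352,368)])
```

```text
348 [(np.uint8(47), np.uint8(137)), (np.uint8(45), np.uint8(137)), (np.uint8(47), np.uint8(137)), (np.uint8(47), np.uint8(137)), (np.uint8(118), np.uint8(138)), (np.uint8(178), np.uint8(113)), (np.uint8(185), np.uint8(120)), (np.uint8(188), np.uint8(126)), (np.uint8(188), np.uint8(76)), (np.uint8(190), np.uint8(63)), (np.uint8(53), np.uint8(125)), (np.uint8(54), np.uint8(156)), (np.uint8(54), np.uint8(156)), (np.uint8(54), np.uint8(156))]
352 [(np.uint8(47), np.uint8(137)), (np.uint8(47), np.uint8(137)), (np.uint8(45), np.uint8(137)), (np.uint8(45), np.uint8(137)), (np.uint8(97), np.uint8(137)), (np.uint8(152), np.uint8(131)), (np.uint8(186), np.uint8(114)), (np.uint8(188), np.uint8(126)), (np.uint8(190), np.uint8(82)), (np.uint8(190), np.uint8(59)), (np.uint8(62), np.uint8(123)), (np.uint8(56), np.uint8(156)), (np.uint8(55), np.uint8(157)), (np.uint8(55), np.uint8(157))]
356 [(np.uint8(45), np.uint8(137)), (np.uint8(45), np.uint8(136)), (np.uint8(47), np.uint8(137)), (np.uint8(47), np.uint8(137)), (np.uint8(78), np.uint8(137)), (np.uint8(179), np.uint8(138)), (np.uint8(181), np.uint
[... 2069 characters left out ...]
), (np.uint8(65), np.uint8(75)), (np.uint8(56), np.uint8(95)), (np.uint8(54), np.uint8(95)), (np.uint8(56), np.uint8(96))]
t0 250 [(352, np.uint8(195), np.uint8(34)), (353, np.uint8(195), np.uint8(34)), (354, np.uint8(197), np.uint8(35)), (355, np.uint8(197), np.uint8(35)), (356, np.uint8(189), np.uint8(31)), (357, np.uint8(198), np.uint8(40)), (358, np.uint8(193), np.uint8(45)), (359, np.uint8(200), np.uint8(46)), (360, np.uint8(192), np.uint8(77)), (361, np.uint8(130), np.uint8(88)), (362, np.uint8(65), np.uint8(94)), (363, np.uint8(53), np.uint8(96)), (364, np.uint8(55), np.uint8(97)), (365, np.uint8(53), np.uint8(97)), (366, np.uint8(55), np.uint8(97)), (367, np.uint8(57), np.uint8(98))]
```

The cover looks centred over the tray to about 1 mm: far edges at row ~261.6 against the wall at ~262.5, right edge ~363.4. I'll press it down in stages.

Request:
apply_moves(steps=[0,0.05,-0.5,0,0,0.05,-1.0,0,0,0.05,-1.3,0,0,0.05,-1.5,0,0,0.05,-1.5,0], newtons=110)

```text
clock: 6.43
position: [0.5121, -0.1794, 0.0679]
ee_rot: [0.0, 0.028, 1.0, -0.0]
contact_force: [0.5, -2.7, -0.9]
width: 0.0139
gripper_force: 111.1
```

Request:
apply_moves(steps=[0,0,-0.2,0,0,0,-0.4,0,0,0,-0.5,0,0,0,-0.5,0])

```text
clock: 6.77
position: [0.512, -0.1793, 0.0627]
ee_rot: [0.0, 0.028, 1.0, -0.0]
contact_force: [1.0, -3.2, -1.3]
width: 0.0138
gripper_force: 111.1
```

Request:
apply_moves(steps=[0,-0.1,-0.3,0,0,-0.1,-0.5,0,0,-0.1,-0.7,0,0,-0.1,-0.8,0,0,-0.1,-0.8,0])

```text
clock: 7.18
position: [0.5123, -0.1796, 0.0569]
ee_rot: [0.001, 0.028, 1.0, 0.0]
contact_force: [-2.0, -0.2, 14.2]
width: 0.0139
gripper_force: 113.1
```

Request:
apply_moves(steps=[0,0,-0.3,0,0,0,-0.5,0,0,0,-0.6,0,0,0,-0.6,0])

```text
clock: 7.52
position: [0.5128, -0.1799, 0.0567]
ee_rot: [0.002, 0.028, 1.0, -0.001]
contact_force: [-11.5, 3.3, 53.0]
width: 0.014
gripper_force: 118.7
```

Request:
apply_moves(steps=[0,0,0.6,0,0,0,0.6,0,0,0,0.6,0], jaw=140, newtons=60)

```text
clock: 7.77
position: [0.5113, -0.1791, 0.055]
ee_rot: [-0.0, 0.028, 1.0, 0.001]
contact_force: [-0.1, 0.4, -1.5]
width: 0.0385
gripper_force: 0.0
```

Request:
apply_moves(steps=[0,0,4,0,0,0,8,0,0,0,12,0,-4,4,12,0,-6,8,12,0,-6,12,12,0,-6,16,12,0,-6,16,12,0])

```text
clock: 8.43
position: [0.4487, -0.0147, 0.1736]
ee_rot: [-0.002, 0.027, 1.0, 0.002]
contact_force: [0.0, -0.4, 0.1]
width: 0.0383
gripper_force: 0.0
```

Run:
```python
from h import *
s=get_state();print(s["position"],s["ee_rot"])
a=avg("top")[205:275,305:375];b=avg("scene")[225:295,190:260]
cv2.imwrite("pics/g4.png",np.clip(1.3*np.hstack([cv2.resize(i[:,:,::-1],(400,400),interpolation=cv2.INTER_CUBIC) for i in(a,b)]),0,255).astype(np.uint8))
```

```text
[ 0.44868656 -0.01471361  0.17363418] [-0.00214692  0.02736044  0.9996207   0.00229031]
```

View pics/g4.png

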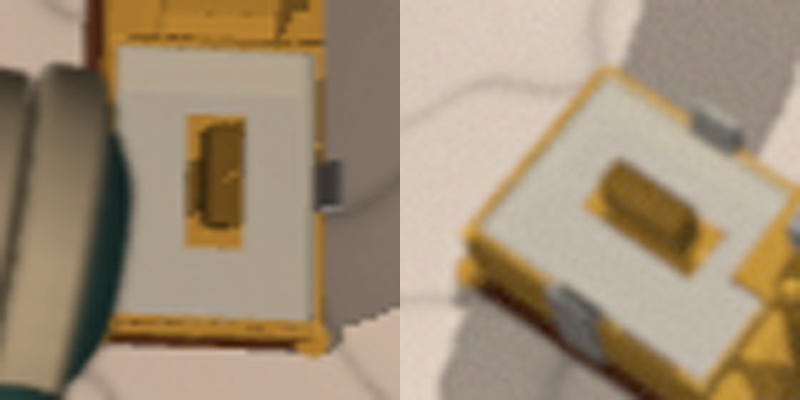

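The cover is flush in both views, with the hook at (330,185) in the top panel over the plate edge. Next is the hopper.

Request:
apply_moves(steps=[-0.4,-0.6,0,4,-0.4,-0.6,-3,8.2,-0.4,-0.6,-6,8.2,-0.4,-0.6,-6,8.2,-0.4,-0.6,-6,8.2], jaw=0)

```text
clock: 9.15
position: [0.4466, -0.0266, 0.1138]
ee_rot: [-0.002, -0.042, 0.999, 0.001]
contact_force: [1.1, -0.7, -0.3]
width: 0.0852
gripper_force: 0.0
```

Request:
apply_moves(steps=[0,0,-3,0,0,0,-6,0,0,0,-8.8,0,0,0,-8.8,0,0,0,-8.8,0])

```text
clock: 9.57
position: [0.4481, -0.0262, 0.0274]
ee_rot: [-0.0, -0.043, 0.999, 0.0]
contact_force: [-0.1, -0.0, -0.3]
width: 0.0853
gripper_force: 0.0
```

Request:
apply_moves(steps=[-0.3,0.5,0,0,-0.3,0.5,0,0])

```text
clock: 9.73
position: [0.4458, -0.0206, 0.0288]
ee_rot: [0.002, -0.043, 0.999, -0.0]
contact_force: [-1.2, 0.5, -0.2]
width: 0.0851
gripper_force: 0.0
```

Request:
apply_moves(steps=[0,0,0,0,0,0,0,0,0,0,0,0,0,0,0,0,0,0,0,0,0,0,0,0], jaw=255, newtons=60)

```text
clock: 10.23
position: [0.4456, -0.0208, 0.0282]
ee_rot: [0.001, -0.043, 0.999, -0.0]
contact_force: [-0.4, 1.3, 6.8]
width: 0.0542
gripper_force: 62.3
```

Request:
apply_moves(steps=[0,0,3,0,0,0,7,0,0,0,11,0,0,0,15,-2,0,0,19,-4,0,0,23,-6,0,0,26,-8.1,0,0,26,-8.1])

```text
clock: 10.9
position: [0.4479, -0.0214, 0.2938]
ee_rot: [0.007, 0.028, 1.0, -0.001]
contact_force: [1.4, -0.5, -1.7]
width: 0.0541
gripper_force: 65.0
```

Request:
apply_moves(steps=[3,-2.6,0,0,6,-5.2,0,0,9,-7.8,0,0,12,-10.4,0,0,15,-13,0,0,17.4,-15,0,0,18.9,-16.5,0,0,18.9,-16.5,0,0])

```text
clock: 11.57
position: [0.6361, -0.1894, 0.2834]
ee_rot: [-0.001, 0.028, 1.0, -0.0]
contact_force: [0.4, -0.0, -2.0]
width: 0.0544
gripper_force: 65.0
```

Request:
apply_moves(steps=[0,0,0,0,0,0,0,0,0,0,0,0])

```text
clock: 11.82
position: [0.6327, -0.1848, 0.2865]
ee_rot: [-0.001, 0.027, 1.0, 0.0]
contact_force: [-0.6, -0.3, -1.9]
width: 0.0544
gripper_force: 65.0
```

Run:
```python
from h import *
s=get_state();print(s["position"],s["ee_rot"],s["contact_force"])
t=avg("top");np.save("t2.npy",t);sc=avg("scene");np.save("s2.npy",sc)
a=t[125:205,310:390];b=sc[205:285,230:310]
cv2.imwrite("pics/g5.png",np.clip(1.3*np.hstack([cv2.resize(i[:,:,::-1],(400,400),interpolation=cv2.INTER_CUBIC) for i in(a,b)]),0,255).astype(np.uint8))
```

```text
[ 0.63265617 -0.18482312  0.28653753] [-7.27195130e-04  2.70554367e-02  9.99633561e-01  4.66409225e-04] [-0.57971578 -0.33152683 -1.90601936]
```

View pics/g5.png

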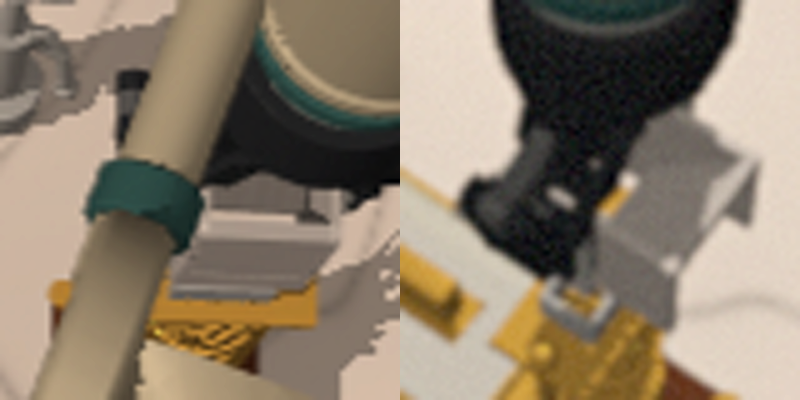

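Run:
```python
from h import *
t=np.load("t2.npy");hs=cv2.cvtColor(t,cv2.COLOR_RGB2HSV)
e=edge(t,1,range(347,370),180,188,1);print(e.round(1).tolist());print(line("top",e[2:16],.258))
for r in(176,179,181,183):print(r,[(u,int(hs[r,u,1]),int(hs[r,u,2])) for u in range(358,380,1)])
for c in(350,356):print(c,[(v,int(hs[v,c,1]),int(hs[v,c,2])) for v in range(160,190,1)])
```

```text
[[347.0, 184.39999389648438], [348.0, 184.39999389648438], [349.0, 184.5], [350.0, 184.5], [351.0, 184.60000610351562], [352.0, 184.60000610351562], [353.0, 184.60000610351562], [354.0, 184.60000610351562], [355.0, 184.60000610351562], [356.0, 184.60000610351562], [357.0, 184.60000610351562], [358.0, 184.6999969482422], [359.0, 184.60000610351562], [360.0, 184.60000610351562], [361.0, 184.6999969482422], [362.0, 184.6999969482422], [363.0, 184.6999969482422], [364.0, 184.39999389648438], [365.0, 183.39999389648438], [366.0, 182.60000610351562], [367.0, 182.5], [368.0, 182.5], [369.0, 182.5]]
((596.6, -178.8), -1.5)
176 [(358, 47, 87), (359, 47, 87), (360, 47, 87), (361, 47, 86), (362, 47, 86), (363, 44, 86), (364, 47, 86), (365, 47, 86), (366, 47, 86), (367, 47, 87), (368, 50, 87), (369, 47, 87), (370, 50, 87), (371, 47, 87), (372, 44, 86), (373, 48, 90), (374, 49, 89), (375, 50, 101), (376, 53, 148), (377, 54, 160), (378, 54, 160), (379, 55, 159)]
179 [(358, 50, 87), (359, 47, 87), (360, 47, 87), (361, 47, 87), (362, 47, 87), (363, 50, 87), (364, 50, 87), (365, 47, 87), (366, 50, 87
[... 1138 characters left out ...]
6, 89), (176, 47, 87), (177, 47, 86), (178, 45, 85), (179, 49, 94), (180, 47, 87), (181, 47, 87), (182, 36, 113), (183, 36, 79), (184, 33, 77), (185, 182, 139), (186, 187, 139), (187, 186, 137), (188, 187, 138), (189, 188, 114)]
356 [(160, 16, 16), (161, 21, 24), (162, 45, 74), (163, 47, 81), (164, 47, 81), (165, 47, 81), (166, 48, 75), (167, 53, 124), (168, 55, 154), (169, 47, 131), (170, 45, 129), (171, 45, 129), (172, 44, 115), (173, 46, 88), (174, 49, 88), (175, 50, 87), (176, 47, 87), (177, 50, 87), (178, 47, 86), (179, 50, 87), (180, 49, 94), (181, 50, 87), (182, 39, 105), (183, 37, 89), (184, 36, 78), (185, 159, 122), (186, 184, 137), (187, 188, 137), (188, 187, 139), (189, 188, 126)]
```

Run:
```python
from h import *
t=np.load("t2.npy")
g=cv2.cvtColor(t,cv2.COLOR_RGB2HSV)
th=np.radians(-3.1);X=np.array([np.cos(th),np.sin(th)]);Y=np.array([-X[1],X[0]])
for z in(.258,):
    c=plane("top",370.8,181.5,z)[:2]; f=plane("top",358,181.6,z)[:2]
    print("corner",c,"front",f,"axis from corner",c+.018*X+.0275*Y)
t0=np.load("t.npy");h=cv2.cvtColor(t0,cv2.COLOR_RGB2HSV)
for c in(352,358):print(c,[(v,int(h[v,c,1]),int(h[v,c,2])) for v in range(166,190)])
for r in(174,178,182):print(r,[(u,int(h[r,u,1]),int(h[r,u,2])) for u in list(range(341,349))+list(range(361,369))])
for v in(171.5,172,182,183,184.6):print(v,plane("top",355,v,.221)[0],plane("top",355,v,.203)[0])
for u in(343.5,344,365,365.5):print(u,plane("top",u,178,.221)[1])
```

```text
corner [ 0.60293545 -0.2131538 ] front [ 0.60302133 -0.18627668] axis from corner [ 0.62239627 -0.18666746]
352 [(166, 55, 149), (167, 55, 149), (168, 55, 149), (169, 86, 146), (170, 180, 133), (171, 146, 94), (172, 38, 113), (173, 34, 75), (174, 37, 69), (175, 109, 77), (176, 108, 104), (177, 180, 75), (178, 192, 65), (179, 129, 65), (180, 104, 76), (181, 93, 96), (182, 36, 113), (183, 37, 76), (184, 35, 73), (185, 165, 111), (186, 187, 131), (187, 188, 130), (188, 187, 131), (189, 187, 108)]
358 [(166, 54, 150), (167, 54, 150), (168, 53, 149), (169, 54, 150), (170, 168, 100), (171, 174, 85), (172, 38, 113), (173, 36, 84), (174, 38, 74), (175, 115, 80), (176, 148, 93), (177, 76, 117), (178, 56, 150), (179, 54, 151), (180, 54, 151), (181, 56, 151), (182, 35, 115), (183, 36, 85), (184, 38, 74), (185, 140, 106), (186, 184, 130), (187, 188, 130), (188, 189, 132), (189, 186, 119)]
174 [(341, 188, 130), (342, 188, 130), (343, 142, 117), (344, 61, 101), (345, 37, 110), (346, 37, 82), (347, 32, 56), (348, 34, 52), (361, 38, 74), (362, 38, 74), (363, 41, 93), (364, 37, 110), (365, 97, 97), (
[... 182 characters left out ...]
 (361, 62, 139), (362, 68, 113), (363, 47, 97), (364, 37, 110), (365, 97, 97), (366, 175, 86), (367, 191, 84), (368, 194, 71)]
182 [(341, 187, 128), (342, 188, 129), (343, 142, 117), (344, 58, 101), (345, 35, 102), (346, 35, 110), (347, 34, 113), (348, 36, 114), (361, 36, 112), (362, 36, 99), (363, 38, 95), (364, 33, 109), (365, 95, 97), (366, 176, 84), (367, 190, 82), (368, 187, 82)]
171.5 0.6356715557119621 0.6408356218409774
172 0.6345287890822553 0.6396683822489686
182 0.6117905116548678 0.6164431523749212
183 0.6095288780810239 0.6141330847011
184.6 0.6059148476693021 0.610441657883388
343.5 -0.16222853064268206
344 -0.16332828766633034
365 -0.2095166742509987
365.5 -0.21061636420861893
```

The hopper sleeve axis, measured in the top view at (622.4,-186.7) mm, matches the spigot centre at (622.7,-186.7). Lowering.

Request:
apply_moves(steps=[0,0,-1,0,0,0,-2,0,0,0,-3,0,0,0,-3.2,0,0,0,-3.2,0,0,0,-3.2,0])

```text
clock: 12.62
position: [0.6336, -0.1858, 0.2544]
ee_rot: [-0.0, 0.027, 1.0, 0.0]
contact_force: [0.3, -0.4, -1.5]
width: 0.0544
gripper_force: 64.9
```

Request:
apply_moves(steps=[0,0,-0.3,0,0,0,-0.6,0,0,0,-0.9,0,0,0,-0.9,0])

```text
clock: 12.95
position: [0.6341, -0.1858, 0.2454]
ee_rot: [0.0, 0.027, 1.0, 0.0]
contact_force: [1.8, -0.6, -2.6]
width: 0.0546
gripper_force: 64.9
```

Request:
apply_moves(steps=[0,0,-0.4,0,0,0,-0.8,0,0,0,-1.1,0,0,0,-1.3,0,0,0,-1.5,0,0,0,-1.5,0])

```text
clock: 13.45
position: [0.6346, -0.1861, 0.2314]
ee_rot: [0.001, 0.027, 1.0, -0.0]
contact_force: [2.4, -0.4, -0.5]
width: 0.0545
gripper_force: 65.2
```

Request:
apply_moves(steps=[0,0,-0.3,0,0,0,-0.5,0,0,0,-0.5,0])

```text
clock: 13.7
position: [0.6348, -0.1861, 0.2312]
ee_rot: [0.003, 0.027, 1.0, -0.001]
contact_force: [0.4, 0.9, 16.9]
width: 0.0542
gripper_force: 66.8
```

The hopper is home at TCP z 0.2312, bottomed out with 17 N. I'll release it and retreat toward the caps.

Request:
apply_moves(steps=[0,0,0.5,0,0,0,0.5,0,0,0,0.5,0,0,0,0.5,0], jaw=0)

```text
clock: 14.03
position: [0.6329, -0.1856, 0.2301]
ee_rot: [-0.001, 0.027, 1.0, 0.0]
contact_force: [0.1, 0.3, 1.3]
width: 0.0852
gripper_force: 0.0
```

Request:
apply_moves(steps=[0,0,4,0,0,0,8,0,0,0,12,0,-4,0,12,0,-8,0,12,0,-12,0,12,0,-16,0,12,0,-20,0,12,0])

```text
clock: 14.7
position: [0.4314, -0.1853, 0.3499]
ee_rot: [-0.001, 0.027, 1.0, 0.0]
contact_force: [0.1, -0.9, 0.1]
width: 0.0852
gripper_force: 0.0
```

```bash
cat >> h.py <<'E'
def findcaps(t=None):
    t=avg("top") if t is None else t
    K=4;x,y,w,h=150,195,95,90
    s=cv2.resize(t[y:y+h,x:x+w],None,fx=K,fy=K,interpolation=cv2.INTER_CUBIC)
    hs=cv2.cvtColor(s,cv2.COLOR_RGB2HSV).astype(int)
    m=((hs[...,1]>95)&((hs[...,0]<16)|(hs[...,0]>172))&(hs[...,2]>45)).astype(np.uint8)
    out=[]
    for c in cv2.findContours(m,cv2.RETR_EXTERNAL,cv2.CHAIN_APPROX_NONE)[0]:
        hull=cv2.convexHull(c)
        if cv2.contourArea(hull)<900: continue
        l=np.zeros_like(m);cv2.drawContours(l,[hull],-1,1,-1)
        ln=cv2.erode(l,np.ones((5,5)))*((hs[...,1]<85)&(hs[...,2]>95)).astype(np.uint8)
        M=cv2.moments(ln,True);H=cv2.moments(hull)
        f=lambda M:plane("top",x+(M["m10"]/M["m00"]+.5)/K-.5,y+(M["m01"]/M["m00"]+.5)/K-.5,.009)[:2]*1000
        out.append((f(H).round(1),f(M).round(1) if M["m00"] else None,cv2.contourArea(hull)))
    return out
E
python3 - <<'E'
from h import *
s=get_state();print(s["position"],s["qpos"].round(3),s["clock"])
t=avg("top");np.save("t3.npy",t)
for c in findcaps(np.load("t.npy")):print("t0",c)
for c in findcaps(t):print(c)
h=cv2.cvtColor(t,cv2.COLOR_RGB2HSV);print(rectfit("top",t,(325,130,60,60),lambda h,r:(h[...,1]<50)&(h[...,2]>60)&(h[...,2]<145),.274))
b=get_image("scene")[200:290,190:325];cv2.imwrite("pics/g6.png",cv2.resize(b[:,:,::-1],(750,500),interpolation=cv2.INTER_CUBIC))
E
```

```text
[ 0.43140264 -0.18534902  0.34990541] [-0.554  0.068  1.48  -0.     1.596 -2.07 ] 14.7
t0 (array([462.9, 251.1]), array([463. , 249.2]), 2323.5)
t0 (array([479.8, 198.1]), array([480.1, 195.6]), 2266.0)
t0 (array([480.9, 140.1]), array([481.2, 138.7]), 2260.0)
t0 (array([563. , 149.2]), array([563. , 147.5]), 2191.0)
t0 (array([563.2, 209.9]), array([563.6, 208.1]), 2208.5)
(array([462.8, 251.1]), array([463. , 249.2]), 2328.5)
(array([479.8, 198.1]), array([480.1, 195.6]), 2266.0)
(array([480.9, 140.1]), array([481.2, 138.7]), 2262.0)
(array([563.2, 209.9]), array([563.6, 208.1]), 2194.5)
(array([563. , 149.1]), array([563. , 147.5]), 2191.5)
((632.6, -182.3), (62.1, 90.6), 84.8)
```

View pics/g6.png

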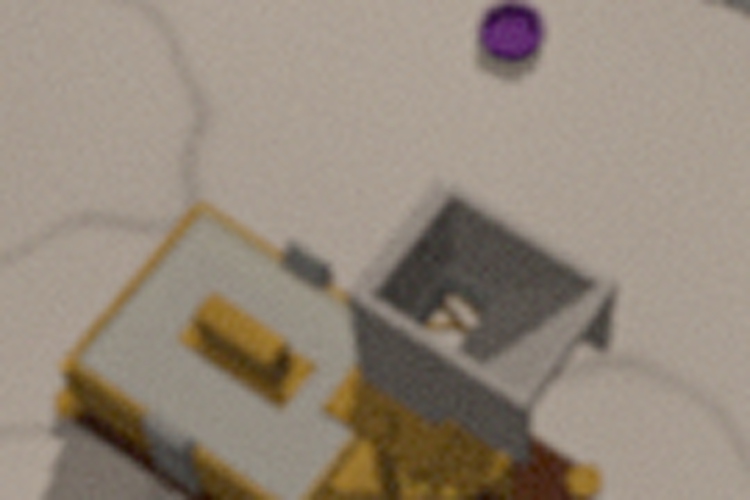

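Hopper seated with its ramp toward the tray; caps unmoved. Going to the first cap, at (563,148.5), with the jaws turned to close along x.

Request:
apply_moves(steps=[1.6,4,-1,-7,3.2,8,-3,-14,4.8,12,-6,-21,6.4,16,-9,-28,8,19,-12,-35,9.6,22,-14,-42,11,25,-16,-49,12,28,-18,-56], jaw=100)

```text
clock: 15.57
position: [0.5413, 0.0614, 0.1932]
ee_rot: [-0.0, 0.476, 0.879, -0.0]
contact_force: [1.4, 0.2, -0.4]
width: 0.0517
gripper_force: 0.0
```

Request:
apply_moves(steps=[0.5,2,-3,-7,1,4,-6,-14,1.2,5.4,-9,-21,1.2,5.4,-11,-28,1.2,5.4,-12,-30.8,1.2,5.4,-12,-30.8,1.2,5.4,-12,-30.8])

```text
clock: 16.15
position: [0.5518, 0.1139, 0.0738]
ee_rot: [-0.001, 0.69, 0.724, -0.001]
contact_force: [0.3, -0.5, 0.5]
width: 0.0516
gripper_force: 0.0
```

Request:
apply_moves(steps=[1.1,3.5,0,-2,1.1,3.5,-2,-2,1.1,3.5,-4,-2,1.1,3.5,-5.5,-2,1.1,3.5,-6.8,-2,1.1,3.5,-6.9,-2,1.1,3.5,-6.9,-2])

```text
clock: 16.73
position: [0.5631, 0.1483, 0.0065]
ee_rot: [0.0, 0.703, 0.711, 0.0]
contact_force: [-1.0, -0.3, -0.0]
width: 0.052
gripper_force: 0.0
```

Request:
apply_moves(steps=[0,0,-0.2,0,0,0,-0.4,0,0,0,-0.4,0])

```text
clock: 16.98
position: [0.563, 0.1483, 0.003]
ee_rot: [0.0, 0.703, 0.711, 0.001]
contact_force: [-0.5, 0.3, 0.3]
width: 0.0519
gripper_force: 0.0
```

Request:
apply_moves(steps=[0,0,0,0,0,0,0,0,0,0,0,0,0,0,0,0], jaw=255, newtons=30)

```text
clock: 17.32
position: [0.5627, 0.1483, 0.003]
ee_rot: [0.0, 0.703, 0.711, 0.0]
contact_force: [-1.1, -0.0, 5.8]
width: 0.0318
gripper_force: 29.6
```

Request:
apply_moves(steps=[0,0,4,0,0,0,8,0,0,0,12,0,0,-1.5,15.8,0,0.5,-3.5,19.4,0,1,-5.5,23,0,1.5,-8,26.2,0,2,-10.5,29,0])

```text
clock: 17.98
position: [0.5825, 0.0426, 0.2949]
ee_rot: [0.001, 0.703, 0.711, 0.001]
contact_force: [1.3, -0.5, -0.6]
width: 0.0318
gripper_force: 29.9
```

Request:
apply_moves(steps=[1,-3.8,1,0,2,-7.7,1.2,0,3,-11.6,1.2,0,4,-15.5,1.2,0,5,-19.4,1.2,0,6,-22,1.2,0,6.3,-23,1.2,0,6.3,-23,1.2,0])

```text
clock: 18.65
position: [0.6455, -0.1895, 0.3027]
ee_rot: [-0.001, 0.704, 0.71, -0.0]
contact_force: [-0.3, 0.4, 0.5]
width: 0.0319
gripper_force: 29.9
```

Request:
apply_moves(steps=[0,0,0,0,0,0,0,0])

```text
clock: 18.82
position: [0.6449, -0.1849, 0.3042]
ee_rot: [-0.001, 0.703, 0.711, 0.0]
contact_force: [-0.1, -0.2, 0.1]
width: 0.0317
gripper_force: 29.9
```

Request:
apply_moves(steps=[0.1,-0.15,-1.2,0,0.1,-0.15,-2.3,0,0.1,-0.15,-2.4,0,0.1,-0.15,-2.4,0,0.1,-0.15,-2.4,0])

```text
clock: 19.23
position: [0.6462, -0.1873, 0.2805]
ee_rot: [-0.0, 0.703, 0.711, 0.0]
contact_force: [-0.2, -0.3, 0.3]
width: 0.032
gripper_force: 29.9
```

Request:
apply_moves(steps=[0,0,0,0,0,0,0,0,0,0,0,0,0,0,0,0], jaw=100)

```text
clock: 19.57
position: [0.6464, -0.1883, 0.2806]
ee_rot: [0.0, 0.703, 0.711, 0.0]
contact_force: [0.8, 0.4, 0.4]
width: 0.0518
gripper_force: 0.0
```

Request:
apply_moves(steps=[0,0,3,0,0,0,5,0,-1,3.8,5,0,-2,7.7,5,0,-4,11.2,5,0,-6,14.7,5,0,-8,18.2,5,0,-9,22,5,0])

```text
clock: 20.23
position: [0.5539, 0.0327, 0.3309]
ee_rot: [0.0, 0.704, 0.711, -0.0]
contact_force: [0.9, 0.3, 0.3]
width: 0.0518
gripper_force: 0.0
```

Run:
```python
from h import *
s=get_state();print(s["position"],s["qpos"].round(2))
t=avg("top");np.save("t4.npy",t)
for c in findcaps(t):print(c)
a=t[125:275,300:400];b=avg("scene")[200:300,190:300]
cv2.imwrite("pics/g7.png",np.hstack([cv2.resize(a[:,:,::-1],(320,480),interpolation=cv2.INTER_CUBIC),cv2.resize(b[:,:,::-1],(480,480),interpolation=cv2.INTER_CUBIC)]))
```

```text
[0.55388021 0.03274621 0.33086621] [-0.07  0.21  1.36 -0.    1.58 -0.08]
(array([462.9, 251. ]), array([463.1, 249.1]), 2307.0)
(array([479.8, 198.1]), array([479.9, 195.9]), 2264.5)
(array([480.9, 140. ]), array([481. , 138.9]), 2267.0)
(array([563.3, 209.9]), array([563.5, 208.4]), 2200.0)
```

View pics/g7.png

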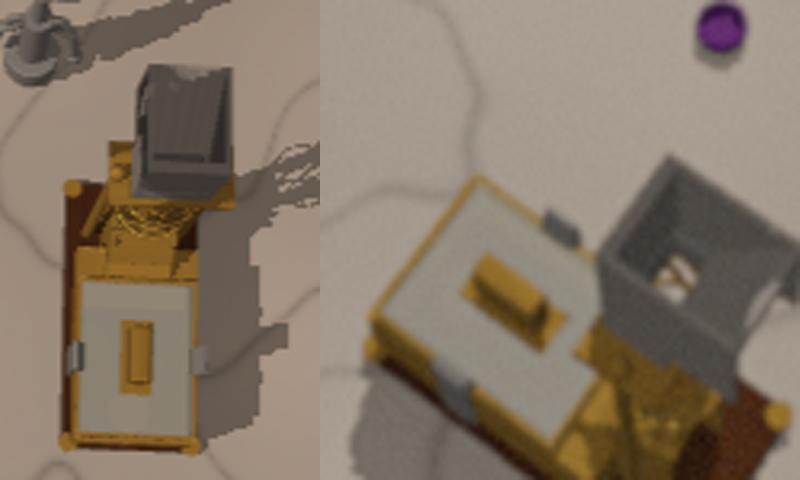

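The hopper is empty, so the first cap ran through. Both hooks are visible over the cover at (75,357) and (199,358) in the left panel. The other caps are in place, so I'll carry on with the next at (563,209).

Request:
apply_moves(steps=[0.2,3,-2.5,0,0.4,6,-5,0,0.6,9,-7.7,0,0.8,12,-10.4,0,0.9,14.8,-13.2,0,0.9,17.6,-16,0,0.9,17.6,-20,0,0.9,17.6,-24,0])

```text
clock: 21.2
position: [0.5672, 0.2082, 0.0889]
ee_rot: [0.001, 0.703, 0.711, 0.001]
contact_force: [0.5, 0.1, -0.4]
width: 0.0518
gripper_force: 0.0
```

Request:
apply_moves(steps=[0,0,-3,0,0,0,-5,0,0,0,-5,0,0,0,-5,0])

```text
clock: 21.53
position: [0.5657, 0.2064, 0.0389]
ee_rot: [-0.001, 0.704, 0.71, -0.001]
contact_force: [0.7, 0.1, 0.3]
width: 0.0519
gripper_force: 0.0
```

Request:
apply_moves(steps=[-0.2,0.2,-1.5,0,-0.2,0.2,-3,0,-0.2,0.2,-3.6,0,-0.2,0.2,-3.6,0,-0.2,0.2,-3.6,0])

```text
clock: 21.95
position: [0.5646, 0.2096, 0.0055]
ee_rot: [0.001, 0.703, 0.711, 0.001]
contact_force: [-0.9, 0.7, -0.2]
width: 0.0521
gripper_force: 0.0
```

Request:
apply_moves(steps=[0,0,0,0,0,0,0,0,0,0,0,0,0,0,0,0], jaw=255, newtons=30)

```text
clock: 22.28
position: [0.5646, 0.2099, 0.0059]
ee_rot: [0.001, 0.703, 0.711, 0.001]
contact_force: [0.2, -0.9, 7.1]
width: 0.0314
gripper_force: 29.3
```

Request:
apply_moves(steps=[0,0,4,0,0,0,8,0,0,-0.5,12,0,0,-2.5,15.6,0,0.5,-4.7,19,0,1,-7,22.4,0,1.5,-9.8,25.4,0,2,-12.8,28,0])

```text
clock: 22.95
position: [0.5835, 0.0813, 0.2875]
ee_rot: [0.001, 0.703, 0.711, 0.001]
contact_force: [0.7, 0.1, -0.0]
width: 0.0312
gripper_force: 29.7
```

Request:
apply_moves(steps=[1,-3.8,1,0,2,-7.7,1.7,0,3,-11.6,1.7,0,4,-15.5,1.7,0,5,-19.4,1.7,0,5.7,-23.2,1.7,0,6.2,-26,1.7,0,6.2,-26.7,1.7,0])

```text
clock: 23.62
position: [0.6458, -0.1907, 0.3005]
ee_rot: [0.001, 0.705, 0.709, -0.001]
contact_force: [-0.0, -0.6, 0.1]
width: 0.0315
gripper_force: 29.7
```

Request:
apply_moves(steps=[0,0,0,0,0,0,0,0,0,0,0,0])

```text
clock: 23.87
position: [0.6451, -0.1836, 0.3016]
ee_rot: [-0.0, 0.703, 0.711, 0.0]
contact_force: [-0.7, -0.3, -0.0]
width: 0.0318
gripper_force: 29.7
```

Request:
apply_moves(steps=[0,-0.2,-1,0,0,-0.2,-1.8,0,0,-0.2,-1.9,0,0,-0.2,-1.9,0,0,-0.2,-1.9,0])

```text
clock: 24.28
position: [0.6452, -0.1866, 0.2819]
ee_rot: [-0.0, 0.703, 0.711, -0.0]
contact_force: [0.6, -0.8, -0.4]
width: 0.0319
gripper_force: 29.8
```

Request:
apply_moves(steps=[0,0,0,0,0,0,0,0,0,0,0,0,0,0,0,0], jaw=100)

```text
clock: 24.62
position: [0.6454, -0.1873, 0.2825]
ee_rot: [0.0, 0.703, 0.711, 0.0]
contact_force: [-1.0, -0.0, -0.1]
width: 0.0518
gripper_force: 0.0
```

Request:
apply_moves(steps=[0,0,3,0,0,0,5,0,-1,3.8,5,0,-2,7.7,5,0,-4,11.2,5,0,-6,14.7,5,0,-8,18.2,5,0,-9,22,5,0])

```text
clock: 25.28
position: [0.5529, 0.0338, 0.3329]
ee_rot: [0.0, 0.704, 0.711, -0.0]
contact_force: [0.7, 0.6, -0.2]
width: 0.0522
gripper_force: 0.0
```

```bash
cat >> h.py <<'E'
def check():
    s=get_state();print(s["position"].round(4),s["clock"])
    t=avg("top");r=np.load("t4.npy")
    for c in findcaps(t):print(c)
    d=np.abs(t[140:190,335:380].astype(int)-r[140:190,335:380]).max(2);print("hopper diff px",(d>30).sum())
    h=cv2.cvtColor(t,cv2.COLOR_RGB2HSV).astype(int)[140:190,340:376];print("copper in hopper",((h[...,0]<12)&(h[...,1]>130)).sum())
E
python3 -c "
from h import *
check()"
```

```text
[0.5529 0.0338 0.3329] 25.2833
(array([462.9, 251.1]), array([463. , 249.2]), 2315.5)
(array([479.8, 198.1]), array([479.9, 195.9]), 2266.0)
(array([480.9, 140.1]), array([481. , 138.9]), 2255.5)
hopper diff px 4
copper in hopper 0
```

Request:
apply_moves(steps=[-1,1.3,-3.5,0,-2.2,2.6,-7,0,-3.4,4,-10.6,0,-4.6,5.4,-14,0,-5.8,7,-17.4,0,-7,8.8,-20.8,0,-7.2,10.5,-24.5,0,-7.2,10.5,-28,0])

```text
clock: 26.1
position: [0.4833, 0.1389, 0.0509]
ee_rot: [0.0, 0.703, 0.711, 0.001]
contact_force: [0.7, 0.5, -0.0]
width: 0.0521
gripper_force: 0.0
```

Request:
apply_moves(steps=[0,0,0,0,0,0,0,0,0,0,0,0])

```text
clock: 26.35
position: [0.4855, 0.137, 0.0535]
ee_rot: [0.001, 0.704, 0.711, 0.001]
contact_force: [0.3, -0.8, 0.4]
width: 0.052
gripper_force: 0.0
```

Request:
apply_moves(steps=[-0.4,0.2,-2,0,-0.4,0.2,-4,0,-0.4,0.2,-4.9,0,-0.4,0.2,-4.9,0,-0.4,0.2,-4.9,0])

```text
clock: 26.77
position: [0.4808, 0.1395, 0.0045]
ee_rot: [0.001, 0.703, 0.711, 0.001]
contact_force: [0.1, -0.5, 0.2]
width: 0.0518
gripper_force: 0.0
```

Request:
apply_moves(steps=[0,0,0,0,0,0,0,0,0,0,0,0,0,0,0,0], jaw=255, newtons=30)

```text
clock: 27.1
position: [0.4809, 0.1398, 0.005]
ee_rot: [0.001, 0.703, 0.711, 0.001]
contact_force: [-0.2, -0.3, 5.7]
width: 0.0315
gripper_force: 29.3
```

Request:
apply_moves(steps=[0,0,4,0,0.5,0,8,0,1,-0.5,12,0,2,-1.8,15.6,0,3,-3.2,19,0,4.5,-5,22.4,0,6,-7,25.6,0,8,-9,28,0])

```text
clock: 27.77
position: [0.5596, 0.0492, 0.2881]
ee_rot: [0.002, 0.703, 0.711, 0.002]
contact_force: [0.4, -0.1, -0.4]
width: 0.0316
gripper_force: 29.8
```

Request:
apply_moves(steps=[1.3,-3.5,1,0,2.6,-7,1.5,0,3.9,-10.5,1.5,0,5.2,-14,1.5,0,6.5,-17.5,1.5,0,7.5,-20.5,1.5,0,8.4,-22.8,1.5,0,8.6,-23.5,1.5,0])

```text
clock: 28.43
position: [0.6462, -0.1896, 0.2982]
ee_rot: [0.001, 0.704, 0.71, -0.0]
contact_force: [0.4, 0.1, -0.3]
width: 0.0317
gripper_force: 29.8
```

Request:
apply_moves(steps=[0,0,0,0,0,0,0,0,0,0,0,0])

```text
clock: 28.68
position: [0.6448, -0.1836, 0.2989]
ee_rot: [-0.0, 0.703, 0.711, 0.0]
contact_force: [1.0, 0.6, 0.0]
width: 0.0315
gripper_force: 29.8
```

Request:
apply_moves(steps=[0.1,-0.2,-1,0,0.1,-0.2,-1.6,0,0.1,-0.2,-1.7,0,0.1,-0.2,-1.7,0,0.1,-0.2,-1.7,0])

```text
clock: 29.1
position: [0.6462, -0.1867, 0.281]
ee_rot: [-0.0, 0.703, 0.711, -0.0]
contact_force: [0.5, -0.3, -0.0]
width: 0.0316
gripper_force: 29.8
```

Request:
apply_moves(steps=[0,0,0,0,0,0,0,0,0,0,0,0,0,0,0,0], jaw=100)

```text
clock: 29.43
position: [0.6464, -0.1873, 0.2815]
ee_rot: [0.0, 0.703, 0.711, 0.0]
contact_force: [0.0, 0.8, -0.1]
width: 0.0521
gripper_force: 0.0
```

Request:
apply_moves(steps=[0,0,3,0,0,0,5,0,-1,3.8,5,0,-2,7.7,5,0,-4,11.2,5,0,-6,14.7,5,0,-8,18.2,5,0,-9,22,5,0])

```text
clock: 30.1
position: [0.5539, 0.0338, 0.3319]
ee_rot: [0.0, 0.704, 0.711, -0.0]
contact_force: [-0.8, 0.2, 0.6]
width: 0.0519
gripper_force: 0.0
```

```bash
python3 -c "
from h import *
check()"
```

```text
[0.5539 0.0338 0.3319] 30.1
(array([462.9, 251.1]), array([463. , 249.1]), 2311.0)
(array([479.8, 198.1]), array([479.9, 195.9]), 2265.0)
hopper diff px 6
copper in hopper 0
```

Request:
apply_moves(steps=[-1,2,-3,0,-2.2,4,-6.2,0,-3.4,6.2,-9.4,0,-4.6,8.6,-12.5,0,-5.8,11,-15.6,0,-7,13.5,-18.6,0,-7.8,16.2,-21.6,0,-7.8,16.6,-25.5,0])

```text
clock: 30.92
position: [0.4791, 0.2013, 0.0763]
ee_rot: [0.001, 0.703, 0.711, 0.002]
contact_force: [0.6, -0.5, -0.8]
width: 0.052
gripper_force: 0.0
```

Request:
apply_moves(steps=[0,0,-2.5,0,0,0,-2.5,0,0,0,-2.5,0,0,0,-2.5,0])

```text
clock: 31.25
position: [0.4804, 0.1983, 0.0524]
ee_rot: [0.001, 0.704, 0.711, 0.001]
contact_force: [0.4, 0.3, -0.1]
width: 0.0519
gripper_force: 0.0
```

Request:
apply_moves(steps=[0,-0.1,-2,0,0,-0.1,-4,0,0,-0.1,-4.8,0,0,-0.1,-4.8,0,0,-0.1,-4.8,0])

```text
clock: 31.67
position: [0.4796, 0.1977, 0.0044]
ee_rot: [0.001, 0.703, 0.711, 0.001]
contact_force: [0.2, 0.4, 0.0]
width: 0.0521
gripper_force: 0.0
```

Request:
apply_moves(steps=[0,0,0,0,0,0,0,0,0,0,0,0,0,0,0,0], jaw=255, newtons=30)

```text
clock: 32.0
position: [0.4797, 0.198, 0.0049]
ee_rot: [0.001, 0.703, 0.711, 0.001]
contact_force: [-0.3, -0.4, 5.2]
width: 0.0314
gripper_force: 29.3
```

Request:
apply_moves(steps=[0,0,4,0,0.5,0,8,0,1,-0.8,12,0,2,-2.8,15.4,0,3.2,-4.9,18.7,0,4.6,-7.3,21.7,0,6.2,-9.8,24.6,0,8,-12.6,27,0])

```text
clock: 32.67
position: [0.5587, 0.0713, 0.2772]
ee_rot: [0.001, 0.703, 0.711, 0.002]
contact_force: [1.1, -0.1, 0.5]
width: 0.0318
gripper_force: 29.8
```

Request:
apply_moves(steps=[1.2,-3.5,1.5,0,2.4,-7,2.5,0,3.7,-10.7,2.5,0,5,-14.4,2.5,0,6.3,-18.2,2.5,0,7.5,-21.8,2.5,0,8.4,-24.8,2.5,0,8.7,-25.7,2.5,0])

```text
clock: 33.33
position: [0.6461, -0.1906, 0.2982]
ee_rot: [0.002, 0.705, 0.71, -0.001]
contact_force: [0.8, -0.4, -1.0]
width: 0.0319
gripper_force: 29.8
```

Request:
apply_moves(steps=[0,0,0,0,0,0,0,0,0,0,0,0])

```text
clock: 33.58
position: [0.6448, -0.1835, 0.2988]
ee_rot: [-0.0, 0.703, 0.711, 0.0]
contact_force: [0.1, -0.0, 0.6]
width: 0.0319
gripper_force: 29.8
```

Request:
apply_moves(steps=[0.1,-0.2,-1,0,0.1,-0.2,-1.6,0,0.1,-0.2,-1.7,0,0.1,-0.2,-1.7,0,0.1,-0.2,-1.7,0])

```text
clock: 34.0
position: [0.6462, -0.1866, 0.281]
ee_rot: [-0.0, 0.703, 0.711, -0.0]
contact_force: [-0.0, -0.2, -0.5]
width: 0.0316
gripper_force: 29.8
```

Request:
apply_moves(steps=[0,0,0,0,0,0,0,0,0,0,0,0,0,0,0,0], jaw=100)

```text
clock: 34.33
position: [0.6464, -0.1873, 0.2814]
ee_rot: [0.0, 0.703, 0.711, 0.0]
contact_force: [0.2, -0.1, 0.2]
width: 0.0519
gripper_force: 0.0
```

Request:
apply_moves(steps=[0,0,3,0,0,0,5,0,-1,3.8,5,0,-2,7.7,5,0,-4,11.2,5,0,-6,14.7,5,0,-8,18.2,5,0,-9,22,5,0])

```text
clock: 35.0
position: [0.5539, 0.0338, 0.3319]
ee_rot: [0.0, 0.704, 0.711, -0.0]
contact_force: [-0.3, 0.3, -1.0]
width: 0.0521
gripper_force: 0.0
```

```bash
python3 -c "
from h import *
check()"
```

```text
[0.5539 0.0338 0.3319] 35.0
(array([462.9, 251. ]), array([463. , 249.2]), 2313.5)
hopper diff px 6
copper in hopper 0
```

Request:
apply_moves(steps=[-1.1,2.6,-2.8,0,-2.3,5.2,-5.6,0,-3.5,8,-8.4,0,-4.7,10.8,-11.2,0,-5.9,13.6,-14,0,-7.1,16.4,-16.8,0,-8.3,19.2,-19.6,0,-9.2,21.8,-22.6,0])

```text
clock: 35.82
position: [0.4648, 0.2512, 0.1044]
ee_rot: [0.001, 0.704, 0.711, 0.001]
contact_force: [0.1, 0.9, -0.3]
width: 0.0519
gripper_force: 0.0
```

Request:
apply_moves(steps=[0,0,-3,0,0,0,-5,0,0,0,-5,0,0,0,-5,0])

```text
clock: 36.15
position: [0.4647, 0.2499, 0.0544]
ee_rot: [-0.0, 0.703, 0.711, -0.001]
contact_force: [-0.0, -0.1, 0.0]
width: 0.052
gripper_force: 0.0
```

Request:
apply_moves(steps=[-0.1,0,-2,0,-0.1,0,-4,0,-0.1,0,-5,0,-0.1,0,-5,0,-0.1,0,-5,0])

```text
clock: 36.57
position: [0.4645, 0.2506, 0.0061]
ee_rot: [0.0, 0.704, 0.711, 0.001]
contact_force: [0.2, 0.4, 0.2]
width: 0.052
gripper_force: 0.0
```

Request:
apply_moves(steps=[0,0,0,0,0,0,0,0,0,0,0,0,0,0,0,0], jaw=255, newtons=30)

```text
clock: 36.9
position: [0.4647, 0.2511, 0.0069]
ee_rot: [0.001, 0.703, 0.711, 0.002]
contact_force: [1.4, -1.2, 5.8]
width: 0.0308
gripper_force: 29.2
```

Request:
apply_moves(steps=[0,0,4,0,0.5,0,8,0,1.2,-1.2,11.8,0,2.3,-3.4,15,0,3.6,-5.8,18,0,5,-8.4,20.8,0,6.5,-11.2,23.4,0,8,-14,26,0])

```text
clock: 37.57
position: [0.5434, 0.1097, 0.2678]
ee_rot: [0.001, 0.703, 0.711, 0.001]
contact_force: [1.2, -0.1, -0.5]
width: 0.0311
gripper_force: 29.7
```

Request:
apply_moves(steps=[1.2,-3.4,1.6,0,2.5,-7.1,2.6,0,3.8,-10.9,3.2,0,5.1,-14.7,3.6,0,6.4,-18.5,3.6,0,7.7,-22.3,3.6,0,9,-26,3.6,0,10.2,-29.2,3.6,0])

```text
clock: 38.23
position: [0.6455, -0.1839, 0.3019]
ee_rot: [0.001, 0.704, 0.711, 0.0]
contact_force: [0.5, 0.0, 0.8]
width: 0.0307
gripper_force: 29.7
```

Request:
apply_moves(steps=[0,0,0,0,0,0,0,0,0,0,0,0,0,0,0,0])

```text
clock: 38.57
position: [0.6449, -0.1799, 0.3018]
ee_rot: [-0.0, 0.703, 0.711, 0.0]
contact_force: [0.0, 0.4, -1.0]
width: 0.0313
gripper_force: 29.7
```

Request:
apply_moves(steps=[0.1,-0.6,-1,0,0.1,-0.6,-1.6,0,0.1,-0.6,-1.8,0,0.1,-0.6,-1.8,0,0.1,-0.6,-1.8,0])

```text
clock: 38.98
position: [0.6461, -0.1867, 0.2829]
ee_rot: [-0.0, 0.703, 0.711, -0.0]
contact_force: [0.6, -0.1, -0.2]
width: 0.0313
gripper_force: 29.7
```

Request:
apply_moves(steps=[0,0,0,0,0,0,0,0,0,0,0,0,0,0,0,0], jaw=100)

```text
clock: 39.32
position: [0.6464, -0.1873, 0.2835]
ee_rot: [0.0, 0.703, 0.711, 0.0]
contact_force: [0.0, 0.1, 0.3]
width: 0.0518
gripper_force: 0.0
```

Request:
apply_moves(steps=[0,0,3,0,0,0,5,0,-1,3.8,5,0,-2,7.7,5,0,-4,11.2,5,0,-6,14.7,5,0,-8,18.2,5,0,-9,22,5,0])

```text
clock: 39.98
position: [0.5539, 0.0338, 0.3339]
ee_rot: [0.0, 0.704, 0.711, -0.0]
contact_force: [0.0, 0.7, -0.4]
width: 0.0519
gripper_force: 0.0
```

Request:
apply_moves(steps=[-3,0,0,0,-6,0,0,0,-9,0,0,0,-12,0,0,0,-12,0,0,0,-12,0,0,0,-12,0,0,0,-12,0,0,0])

```text
clock: 40.65
position: [0.4375, 0.0326, 0.3333]
ee_rot: [0.0, 0.703, 0.711, 0.0]
contact_force: [-0.3, -0.7, 0.1]
width: 0.0521
gripper_force: 0.0
```

```bash
python3 -c "
from h import *
check()
t=get_image('top')[90:330,0:400];b=get_image('scene')[195:295,185:305]
cv2.imwrite('pics/fin.png',np.hstack([cv2.resize(t[:,:,::-1],(480,288)),cv2.resize(b[:,:,::-1],(320,288),interpolation=cv2.INTER_CUBIC)]))"
```

```text
[0.4375 0.0326 0.3333] 40.65
hopper diff px 568
copper in hopper 0
```

View pics/fin.png

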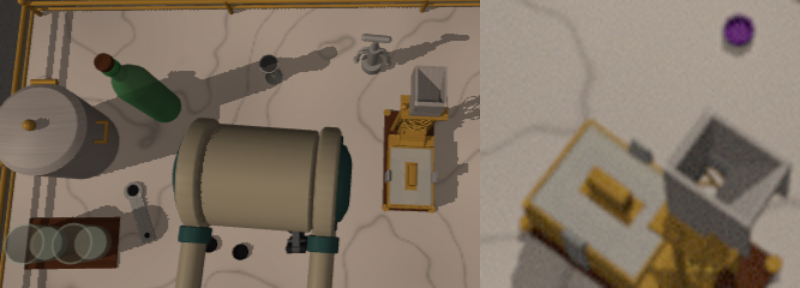

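The cover and hopper are still seated, the hopper looks empty in the right panel at (712,180), and the bystanders are standing. I'll check for stray copper in the scene view, then hand in.

Run:
```python
from h import *
s=avg("scene")
def m(im):
    h=cv2.cvtColor(im,cv2.COLOR_RGB2HSV).astype(int);k=((h[...,0]<13)&(h[...,1]>95)&(h[...,2]>60));return k
for im in(np.load("s.npy"),s):print("mat",m(im)[140:205,270:345].sum(),"hopper",m(im)[215:265,250:310].sum())
print(sign_off())
```

```text
mat 166 hopper 0
mat 0 hopper 0
the job is handed in; nothing more can be done
None
```

I handed the job in at about 41 s: the cover is pressed flush with both hooks over it, the hopper is home on the spigot, and all five copper caps went through it. The cover hides the tray, so I couldn't check that the caps are crown up; the mat and hopper are clear, and I saw nothing else in view knocked or moved.

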